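Hang the rinsed beaker on the free drying peg

TASK

Take the rinsed beaker that lies on its side in the wire draining cradle, turn it upside down and lower it gently over the peg of the empty drying stand until its rim rests flat on the stand's foot; only then let go. Do not disturb the beaker that is already drying on the other stand.

Things in the scene. Friction and masses are not known exactly. Their poses are not given: they have to be found in the camera images.
- beaker: whitish translucent tapered plastic beaker, 74 mm high, outside diameter 54 mm at the bottom, 64 at the rim, inside 46 and 56 mm, 60 g. Origin at the outer centre of its closed bottom; z is its axis and points to the open mouth. It starts lying on its side in the cradle, z along the cradle's x and about 10 degrees below level, its middle about 70 mm above the worktop
- cradle: fixed wire cradle: grey foot plate 112 x 60 x 8 mm, two 6 mm steel rods 32 mm apart along its x axis, sloping from 52 mm high down to 29 mm at +x, where the ends turn up by 10 mm (lift the beaker before moving it). Origin at the centre of the underside; +x is the side of the beaker's mouth. Nothing stands beside the rods: fingers can reach down both sides
- stand_free: the empty drying stand, fixed: white round foot 100 mm across, 10 mm high, with ribs up to 13 mm, and in its middle an upright white peg 24 mm thick with a round blue tip, top 62 mm above the worktop. Origin at the centre of the underside, z up along the peg. A beaker on it rests mouth down on the ribs, its origin 87 mm above the worktop
- stand_taken: the second, identical fixed drying stand, which already carries a beaker; same origin
- beaker_dry: beaker just like the first, already standing mouth down over the peg of the other stand; loose; leave it alone. Origin at the centre of its closed bottom (now on top), z to its mouth (now down)

How it is judged:
By the outcome, as a careful person would: the job done as asked, in the order asked, and still so for the second after the job is handed in, with the robot touching nothing.
It also fails if it takes over 51 s, if anything falls off the work surface, if the arm or the gripper's body presses on something with over 40 N, if the wrist force passes 120 N, or if a joint passes its speed limit or range.

ROBOT

A 7-joint arm with a two-finger parallel gripper is mounted at the origin on a cart in front of the work surface, level with it; the furniture and walls round the work are solid. World frame = base frame: x ahead of the robot, y to its left, z up, the work surface at z = 0. Lengths are in m, angles in rad, forces in N, time in s.
With the tool pointing down it reaches from about 0.425 to 0.925 m from the base axis. Payload 6.8 kg.
Tool frame: the origin (TCP) lies between the finger pads; the fingertips stand r.tcp_to_tips ahead of it and the grasp point (between the pads) is the TCP (r.tcp_to_tips is the distance from the TCP to the fingertips, in m); z points along the fingers, y is the line along which they close (so a half turn about z gives the same grasp; the last joint's range is limited). The gripper opens to 85 mm and grips with 20 to 120 N. Pads are 22 mm wide; open, the fingers measure 114 mm over their backs; the gripper's body (76 mm by 85 mm) begins 54 mm behind the grasp point. The pads swing forward as they close: fully open they stand 13 mm farther back than shut.
Start: joints at [-1.277, 0.477, 0.022, 1.555, -0.011, 1.109, -0.083], TCP at [0.264, 0.621, 0.25] pointing down, gripper open.
Joint ranges: [-2.96, 2.96], [-0.34, 2.1], [-1.41, 1.46], [0.24, 2.44], [-1.37, 4.51], [0.17, 1.92], [-2.96, 2.96]. Speed limits (rad/s): [2.39, 2.39, 3.14, 3.14, 3.14, 3.14, 3.14].

INTERFACE

Orientations are given as a rotation vector (axis times angle).
In Python, from bench import r gives the robot as it stands.
- The arm moves only by the tool servo_tool, never from a script. Its argument "commands" is a list of rows, each a list of 2 entries, a list of its own where there are three numbers: the shift along the tool's x, y, z normalised to -1 to 1, where 1 is 250 mm, then the turn, a rotation vector about the tool's x, y, z normalised to -1 to 1, where 1 is 90 degrees. In form: [[[dx, dy, dz], [ax, ay, az]], ...]. A call has 1 to 20 rows; each row is the pose to reach, as a shift and turn from the pose commanded when the call began, along the tool's axes at that moment; what a row does not reach only later rows make up. A row lasts 1/10 s, in which the tool goes at most 50 mm and 8.59 degrees, less where a joint would pass 70% of its speed; a pose out of reach is approached as far as the arm can. A call with a number of a shift or a turn outside -1 to 1 is refused whole. A call with a gripper value outside its range is refused whole. "claw" is the closure, from 0 (fully open) to 1 (shut), set as the call begins (left out, the last holds). The fingers move at their own pace and stop on an object; "squeeze" is the grip in N (left out, the last holds). Time passes only in rows, so rows that repeat a pose let the fingers close. It gives the time, the measured TCP pose, the force, the opening and the grip force at its end, in the units of the state.
- r.get_obs(): the state, without advancing time (a new reading comes with each control period).
- r.grab_frame(name): name is "scene" or "top"; returns (picture, depth): 400x640x3 uint8, red, green, blue; 400x640 float32, m along the optical axis (not along the pixel's ray), 0 where there is no reading.
- r.camera_model(name): a dict with "fx", "fy", "cx", "cy" (pixels), "extrinsics" (4x4, takes a point from camera to world coordinates). Camera axes: x right, y down, z forward; pixel columns grow to the right and rows downward; lengths in m; the calibration is good to about 2 mm. A picture is of the moment at which its call begins. camera_model takes no time and is no camera call.
- r.hand_in(): hands the job in; it is judged then, once.
Trained networks look in the newest picture that a camera, given by its name, has taken for a name from the list of things; names that differ only in an ending like _2 or _b are one class to them, and where a whole thing is asked for, a point or a joint stands for the part that bears it (a point fixed in the world has none). Each returns a list of dicts, best first, with "confidence" (0 to 1); they miss things now and then, are a little off and sometimes report something else, mostly with a low value. They report only what shows in the picture. A call takes as long as a camera call.
- r.boxes_of(camera, target): "uv" ([column, row] in pixels, amid what is visible of it).
- r.mark_of(camera, target): "uv" ([column, row] in pixels: a listed point, or the origin of a listed thing).
The state is a dict: "clock": time; "joints": joint angles; "qvel": joint speeds; "tau": joint torques, N m; "tcp_pos": TCP position; "orientation": TCP orientation; "contact_force": force on the tool from outside, world axes, zero at the start; "moment": the same for the moment, N m; "grip_width": finger opening in m; "gripper_force": force on a finger pad.
Only numpy, scipy, OpenCV 4.12 (cv2) and the standard library are available. Lean on these libraries where they do the work, as an engineer would, in place of code of your own. Each camera call takes 0.05 s, during which the arm holds its last target. There are 200 camera calls.

## Working session

There is one attempt and no reset: what is moved stays moved. The work goes in short steps, Python scripts to look and compute and a tool call to move; the robot and the scene stay as the last step left them, time stands still between calls to the robot, and variables do not carry over. Pictures are saved under pics/ and viewed, at most 10 in all, crops included, and the job is handed in when it is done.

Besides the shell and the picture viewer there is one more tool, called after "Emit:" as name(argument=value, ...) on one line, values as JSON. servo_tool: Moves the arm, as the interface text tells. Scaled input: -1 to 1 covers 250 mm each way for a shift and 90 degrees each way for a turn. Its arguments: {"type":"object","properties":{"commands":{"type":"array"},"claw":{"type":"number"},"squeeze":{"type":"number"}},"required":["commands"]}

```bash
mkdir -p pics; cat > h.py <<'E'
from bench import r
import numpy as np, cv2
from scipy.spatial.transform import Rotation as R
def P(cam,uv,depth):
    m=r.camera_model(cam);u,v=uv;ui,vi=int(round(u)),int(round(v))
    w=depth[max(vi-1,0):vi+2,max(ui-1,0):ui+2];w=w[w>0]
    d=np.median(w) if len(w) else np.nan
    return (m["extrinsics"]@[(u-m["cx"])/m["fx"]*d,(v-m["cy"])/m["fy"]*d,d,1])[:3]
def cloud(cam,depth):
    m=r.camera_model(cam);v,u=np.mgrid[:400,:640]
    p=np.stack([(u-m["cx"])/m["fx"]*depth,(v-m["cy"])/m["fy"]*depth,depth,np.ones_like(depth)],-1)@m["extrinsics"].T
    p=p[...,:3];p[depth<=0]=np.nan;return p
E
python3 - <<'E'
from h import *
np.set_printoptions(precision=4,suppress=True)
for c in ["scene","top"]:
    im,d=r.grab_frame(c);cv2.imwrite(f"pics/{c}0.png",im[...,::-1]);np.save(f"{c}0.npy",d)
    print(c,r.camera_model(c)["extrinsics"][:3])
    for n in ["beaker","cradle","stand_free","stand_taken","beaker_dry"]:
        for k,f in(("box",r.boxes_of),("mark",r.mark_of)):
            for x in f(c,n)[:3]: print(n,k,np.round(x["uv"],1),round(x["confidence"],2),P(c,x["uv"],d))
o=r.get_obs();print(o["clock"],o["tcp_pos"],o["orientation"],r.tcp_to_tips)
E
```

```text
scene [[ 0.6918 -0.4995  0.5215  0.0093]
 [-0.7218 -0.456   0.5206 -0.562 ]
 [-0.0222 -0.7366 -0.676   0.8008]]
beaker box [252.1 172.7] 0.92 [0.5168 0.154  0.091 ]
beaker mark [262.5 178.8] 0.59 [0.5286 0.135  0.0769]
cradle box [266.6 193.2] 0.74 [0.5486 0.1531 0.0097]
cradle box [391.7 278.4] 0.35 [ 0.5414 -0.2203  0.0184]
cradle mark [258.8 194.8] 0.94 [0.5328 0.1628 0.0093]
stand_free box [394.1 279.2] 0.77 [ 0.5442 -0.2241  0.0166]
stand_free mark [393.9 279.9] 0.63 [ 0.5441 -0.2239  0.0143]
stand_taken box [319.1 252.9] 0.86 [ 0.4974 -0.0669  0.0115]
stand_taken box [392.6 278.8] 0.72 [ 0.5432 -0.2212  0.0162]
stand_taken box [311.4 223.2] 0.56 [ 0.4988 -0.0466  0.0836]
stand_taken mark [315.2 242.9] 0.73 [ 0.4997 -0.0542  0.0307]
beaker_dry box [313.  224.5] 0.59 [ 0.4988 -0.0511  0.083 ]
beaker_dry mark [311.4 209.3] 0.74 [ 0.5244 -0.0216  0.0875]
top [[-0.0191 -0.9952  0.0963  0.4296]
 [-0.9998  0.0181 -0.0113  0.0081]
 [ 0.0095 -0.0965 -0.9953  1.0971]]
beaker box [234. 190.] 0.65 [0.5316 0.1734 0.098 ]
beaker mark [249.6 189.2] 0.76 [0.5337 0.1405 0.0892]
cradle box [255.8 192.9] 0.82 [0.5328 0.1362 0.0093]
cradle box [330.7 210.6] 0.35 [ 0.4871 -0.0411  0.0131]
cradle mark [240.8 190.1] 0.72 [0.531  0.1584 0.0989]
stand_free box [403.5 181.5] 0.97 [ 0.5482 -0.2072  0.0582]
stand_free mark [402.8 183.9] 0.92 [ 0.5439 -0.2078  0.0468]
stand_taken box [333.6 209.8] 0.83 [ 0.489  -0.0482  0.0107]
stand_taken mark [328.3 198.4] 0.83 [ 0.5102 -0.033   0.0879]
beaker_dry box [324.3 193.6] 0.63 [ 0.5211 -0.0245  0.0869]
beaker_dry mark [325.5 194.7] 0.73 [ 0.5185 -0.027   0.0877]
1.1 [0.264  0.6213 0.2503] [-0.6271 -3.0784 -0.0001] 0.019
```

```bash
python3 - <<'E'
import cv2,numpy as np
a=cv2.imread("pics/scene0.png");b=cv2.imread("pics/top0.png")
cv2.imwrite("pics/both.png",np.hstack([cv2.resize(a[100:350,180:470],None,fx=1.35,fy=1.35),cv2.resize(b[100:350,180:470],None,fx=1.35,fy=1.35)]))
E
```

```text
(no output)
```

View pics/both.png

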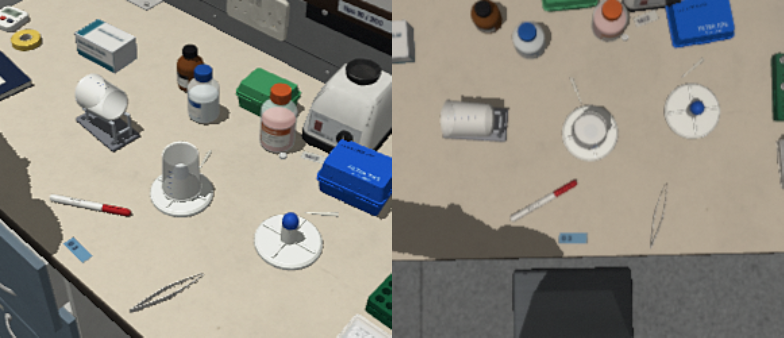

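View pics/scene0.png

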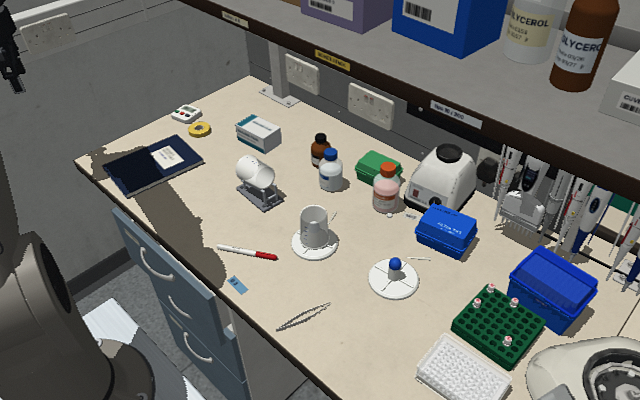

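The scene view shows the cradle with the beaker at about (255,180), the taken stand at (315,230) and the empty stand with its blue tip at (395,270). The beaker's mouth points to the robot's right (-y). Next I'll measure them from the depth images.

```bash
python3 - <<'E'
from h import *
np.set_printoptions(precision=4,suppress=True)
from scipy.optimize import least_squares
C={c:cloud(c,np.load(c+"0.npy")) for c in("scene","top")}
sel=lambda p,x0,x1,y0,y1,z0,z1:p[(p[...,0]>x0)&(p[...,0]<x1)&(p[...,1]>y0)&(p[...,1]<y1)&(p[...,2]>z0)&(p[...,2]<z1)]
for c,p in C.items():
    f=sel(p,.47,.62,-.29,-.14,.005,.02); t=sel(p,.5,.6,-.26,-.16,.048,.07)
    (cx,cy),rad=cv2.minEnclosingCircle(f[:,:2].astype(np.float32)); print(c,"foot",cx,cy,rad,len(f),"tip",len(t),t.mean(0),t.min(0),t.max(0))
    s=sel(p,.4,.65,.05,.3,.002,.018);print("cradle",cv2.minAreaRect(s[:,:2].astype(np.float32)),s.min(0),s.max(0))
    b=sel(p,.45,.62,.08,.26,.058,.13);print("beaker",len(b),b.min(0),b.max(0))
    for y in np.arange(.1,.22,.01):
        q=b[abs(b[:,1]-y)<.005]
        if len(q)>3: print("%.2f n%d x %.4f %.4f zmax %.4f xattop %.4f"%(y,len(q),q[:,0].min(),q[:,0].max(),np.percentile(q[:,2],97),np.median(q[q[:,2]>np.percentile(q[:,2],80),0])))
# fit cone to outer points, both cameras: axis through a0, yaw, pitch
b=np.vstack([sel(p,.45,.62,.13,.205,.06,.13) for p in C.values()])
def fn(v):
    o=v[:3];yaw,pit=v[3:5];a=np.array([np.cos(pit)*np.cos(yaw),np.cos(pit)*np.sin(yaw),-np.sin(pit)])
    d=b-o;s=d@a;rr=np.linalg.norm(d-s[:,None]*a,axis=1)
    side=rr-(.027+.005*s/.074)
    bot=np.where(s<0.0,s,0)
    return np.r_[side,bot]
# bottom y pinned by min over y
q=least_squares(fn,[.533,.2,.075,-np.pi/2,.17],loss="soft_l1",f_scale=.002);print(q.x,np.degrees(q.x[3:5]),np.median(abs(q.fun)))
E
```

```text
scene foot 0.5402710437774658 -0.21673661470413208 0.08108794689178467 1379 tip 124 [ 0.5495 -0.2186  0.0569] [ 0.5406 -0.2282  0.0482] [ 0.5639 -0.2052  0.0647]
cradle ((0.5250040292739868, 0.17492854595184326), (0.249970942735672, 0.249717116355896), 0.023534024134278297) [0.4   0.05  0.002] [0.65   0.2998 0.0177]
beaker 896 [0.5082 0.1283 0.058 ] [0.5705 0.2133 0.1057]
0.13 n145 x 0.5103 0.5618 zmax 0.0904 xattop 0.5472
0.14 n222 x 0.5082 0.5614 zmax 0.1021 xattop 0.5362
0.15 n78 x 0.5096 0.5606 zmax 0.1028 xattop 0.5382
0.16 n78 x 0.5093 0.5588 zmax 0.1017 xattop 0.5365
0.17 n77 x 0.5091 0.5603 zmax 0.0997 xattop 0.5344
0.18 n75 x 0.5102 0.5622 zmax 0.0984 xattop 0.5389
0.19 n81 x 0.5103 0.5607 zmax 0.0968 xattop 0.5390
0.20 n76 x 0.5094 0.5622 zmax 0.0960 xattop 0.5400
0.21 n64 x 0.5102 0.5705 zmax 0.0940 xattop 0.5405
top foot 0.5437758564949036 -0.2161935567855835 0.1014714166522026 1372 tip 90 [ 0.5539 -0.212   0.0585] [ 0.543  -0.2234  0.0488] [ 0.5664 -0.2012  0.0653]
cradle ((0.5249833464622498, 0.17498818039894104), (0.24982790648937225, 0.24992705881595612), 89.98430633544922) [0.4    0.0501 0.002 ] [0.65   0.2999 0.0175]
beaker 976 [0.5103 0.1322 0.0581] [0.5741 0.215  0.106 ]
0.13 n22 x 0.5210 0.5625 zmax 0.0763 xattop 0.5560
0.14 n153 x 0.5104 0.5643 zmax 0.1040 xattop 0.5413
0.15 n107 x 0.5103 0.5640 zmax 0.1043 xattop 0.5393
0.16 n115 x 0.5108 0.5674 zmax 0.1029 xattop 0.5397
0.17 n113 x 0.5109 0.5675 zmax 0.1019 xattop 0.5380
0.18 n122 x 0.5115 0.5677 zmax 0.1005 xattop 0.5361
0.19 n109 x 0.5118 0.5707 zmax 0.0991 xattop 0.5384
0.20 n126 x 0.5121 0.5712 zmax 0.0976 xattop 0.5412
0.21 n108 x 0.5123 0.5741 zmax 0.0967 xattop 0.5412
[ 0.5406  0.2036  0.0697 -1.5983  0.0103] [-91.5736   0.5916] 6.733056192921583e-05
```

```bash
python3 - <<'E'
import cv2,numpy as np
a=cv2.imread("pics/scene0.png")[145:220,215:305];b=cv2.imread("pics/top0.png")[155:230,205:295]
cv2.imwrite("pics/z.png",cv2.resize(np.hstack([a,b]),None,fx=4.4,fy=4.4,interpolation=2))
E
python3 - <<'E'
from h import *
from scipy.optimize import least_squares
np.set_printoptions(precision=4,suppress=True)
C={c:cloud(c,np.load(c+"0.npy")) for c in("scene","top")}
sel=lambda p,x0,x1,y0,y1,z0,z1:p[(p[...,0]>x0)&(p[...,0]<x1)&(p[...,1]>y0)&(p[...,1]<y1)&(p[...,2]>z0)&(p[...,2]<z1)]
for c,p in C.items():
  b=sel(p,.45,.62,.145,.21,.065,.13);o0=None
  def fn(v,b=b):
    a=np.array([np.cos(v[3])*np.cos(v[2]),np.cos(v[3])*np.sin(v[2]),-np.sin(v[3])]);o=np.array([v[0],.138,v[1]])
    d=b-o;s=d@a;return np.linalg.norm(d-s[:,None]*a,axis=1)-(.027+.005*s/.074)
  q=least_squares(fn,[.54,.077,np.pi/2,.17],loss="soft_l1",f_scale=.002);print(c,q.x,np.degrees(q.x[2:]),np.median(abs(q.fun)))
  a=sel(p,.45,.62,.1,.25,.06,.13);print("y range",np.percentile(a[:,1],[0,1,5,95,99,100]))
  # foot of free stand
  s=sel(p,.46,.64,-.31,-.13,.0075,.015);H=s[:,:2]
  def g(v): 
    d=np.linalg.norm(H-v,axis=1);return np.maximum(d-.05,0)
  print("free foot",len(H),least_squares(g,[.55,-.215],loss="soft_l1",f_scale=.001).x, np.median(H,0))
  # peg/tip: sphere radius .012 centred z .05
  t=sel(p,.52,.59,-.25,-.18,.05,.07)
  q=least_squares(lambda v:np.linalg.norm(t-v,axis=1)-.012,[.55,-.213,.05],loss="soft_l1",f_scale=.002);print("tip",q.x,np.median(abs(q.fun)))
E
```

```text
scene [0.5367 0.0763 1.4836 0.2061] [85.0049 11.8085] 0.0007478309147486775
y range [0.1293 0.1309 0.1327 0.2075 0.2111 0.2133]
free foot 1259 [ 0.5529 -0.2172] [ 0.5436 -0.2249]
tip [ 0.5537 -0.2162  0.0508] 0.0006982764667702555
top [0.5367 0.077  1.4847 0.2045] [85.0656 11.715 ] 0.0009488691993952483
y range [0.1331 0.1341 0.1371 0.2099 0.2134 0.215 ]
free foot 1070 [ 0.5564 -0.2134] [ 0.5519 -0.2108]
tip [ 0.5547 -0.2136  0.0514] 0.000666997767053458
```

View pics/z.png

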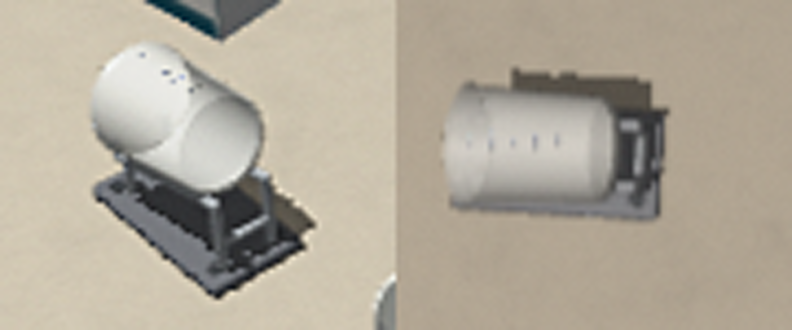

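The zoomed crop and the cone fit show the wide mouth pointing to +y (azimuth 85°, about 10° down). The closed bottom is near y=0.135, over the tall rod ends. My first reading of the mouth direction was wrong.

Plan:
1. Grip near the bottom with the tool at 45° to the beaker axis.
2. Lift and turn the beaker mouth down, with the gripper on the robot's side.
3. Lower it over the peg.

```bash
cat >> h.py <<'E'
np.set_printoptions(precision=4,suppress=True)
def Rz(az,dip): # tool z at azimuth az, dip below level; returns z vector
    a,d=np.radians([az,dip]);return np.array([np.cos(d)*np.cos(a),np.cos(d)*np.sin(a),-np.sin(d)])
def frame(z,y): y=y/np.linalg.norm(y);return R.from_matrix(np.c_[np.cross(y,z),y,z])
def yv(az): a=np.radians(az);return np.array([np.cos(a),np.sin(a),0])
A=Rz(85,10.5); G=np.array([.5365,.1355,.0767])+.028*A
RG=frame(Rz(85,55.5),yv(-5))
STAND=np.array([.5545,-.2150,0])
def cmd(pos,rot,p0=None,r0=None):
    o=r.get_obs();p0=o["tcp_pos"] if p0 is None else p0;r0=R.from_rotvec(o["orientation"]) if r0 is None else r0
    return np.round(r0.inv().apply(pos-p0)/.25,4),np.round((r0.inv()*rot).as_rotvec()/(np.pi/2),4)
def st():
    o=r.get_obs();print("t",o["clock"],o["tcp_pos"],"F",o["contact_force"],"w",o["grip_width"],o["gripper_force"]);print("q",np.array(o["joints"]));return o
E
python3 - <<'E'
from h import *
st();z=RG.as_matrix()[:,2]
print(G,cmd(G-.17*z,RG),cmd(G+[0,-.05,.2],RG))
E
```

```text
t 1.1 [0.264  0.6213 0.2503] F [ 0.057   0.3982 -0.0947] w 0.08517186332768194 0.0
q [-1.2771  0.477   0.0224  1.5554 -0.0115  1.1093 -0.0831]
[0.5389 0.1629 0.0716] (array([-1.8483, -1.6234,  0.1544]), array([-0.2403,  0.3309,  0.7741])) (array([-1.8073, -1.4412, -0.0852]), array([-0.2403,  0.3309,  0.7741]))
```

Emit:
servo_tool(commands=[[[-1.0,-0.86,0],[-0.12,0.17,0.4]],[[-1.0,-0.86,0],[-0.12,0.17,0.4]],[[-1.0,-0.86,0],[-0.12,0.17,0.4]],[[-1.0,-0.86,0],[-0.12,0.17,0.4]],[[-1.0,-0.86,0],[-0.12,0.17,0.4]],[[-1.0,-0.86,0],[-0.12,0.17,0.4]],[[-1.0,-0.86,0],[-0.12,0.17,0.4]],[[-1.0,-0.86,0],[-0.12,0.17,0.4]],[[-1.0,-0.86,0],[-0.12,0.17,0.4]],[[-1.0,-0.86,0],[-0.12,0.17,0.4]]], claw=0, squeeze=30)

```text
clock: 2.1
tcp_pos: [0.4093, 0.3269, 0.2504]
orientation: [-1.433, -2.522, -0.343]
contact_force: [-1.1, -0.6, -0.1]
grip_width: 0.0854
gripper_force: 0.0
```

```bash
python3 - <<'E'
from h import *
st();z=RG.as_matrix()[:,2]
print(cmd(G-.17*z,RG))
E
```

```text
t 2.1 [0.4093 0.3269 0.2504] F [-1.1374 -0.5965 -0.1473] w 0.08537568755366368 0.0
q [-0.7572  0.1893  0.1561  2.0115 -0.4358  0.8722  0.2027]
(array([-1.1327, -0.1126, -0.209 ]), array([-0.1195,  0.1628,  0.3747]))
```

Emit:
servo_tool(commands=[[[-0.99,-0.1,-0.2],[-0.12,0.163,0.375]],[[-0.99,-0.1,-0.2],[-0.12,0.163,0.375]],[[-0.99,-0.1,-0.2],[-0.12,0.163,0.375]],[[-0.99,-0.1,-0.2],[-0.12,0.163,0.375]],[[-0.99,-0.1,-0.2],[-0.12,0.163,0.375]],[[-0.99,-0.1,-0.2],[-0.12,0.163,0.375]],[[-0.99,-0.1,-0.2],[-0.12,0.163,0.375]],[[-0.99,-0.1,-0.2],[-0.12,0.163,0.375]],[[-0.99,-0.1,-0.2],[-0.12,0.163,0.375]]])

```text
clock: 3.0
tcp_pos: [0.5148, 0.0994, 0.2209]
orientation: [-1.965, -1.805, -0.612]
contact_force: [0.8, 0.3, -0.2]
grip_width: 0.0856
gripper_force: 0.0
```

```bash
python3 - <<'E'
from h import *
st();z=RG.as_matrix()[:,2]
print(cmd(G-.1*z,RG),cmd(G,RG))
E
```

```text
t 3.0 [0.5148 0.0994 0.2209] F [ 0.7694  0.2582 -0.2005] w 0.08559360545224345 0.0
q [-0.271   0.315   0.3557  2.0556 -0.8878  0.9996  0.5644]
(array([-0.123 ,  0.0738,  0.2402]), array([-0.0004, -0.0005,  0.0013])) (array([-0.1234,  0.0741,  0.6402]), array([-0.0004, -0.0005,  0.0013]))
```

Emit:
servo_tool(commands=[[[-0.123,0.074,0.1],[0,0,0]],[[-0.123,0.074,0.2],[0,0,0]],[[-0.123,0.074,0.24],[0,0,0]],[[-0.123,0.074,0.3],[0,0,0]],[[-0.123,0.074,0.36],[0,0,0]],[[-0.123,0.074,0.42],[0,0,0]],[[-0.123,0.074,0.48],[0,0,0]],[[-0.123,0.074,0.54],[0,0,0]],[[-0.123,0.074,0.6],[0,0,0]],[[-0.123,0.074,0.64],[0,0,0]],[[-0.123,0.074,0.64],[0,0,0]],[[-0.123,0.074,0.64],[0,0,0]]])

```text
clock: 4.2
tcp_pos: [0.5399, 0.1599, 0.0713]
orientation: [-1.971, -1.801, -0.612]
contact_force: [0.8, -0.3, 0.4]
grip_width: 0.0856
gripper_force: 0.0
```

```bash
python3 - <<'E'
from h import *
st();print(cmd(G,RG))
a=r.grab_frame("scene")[0][120:230,190:330];b=r.grab_frame("top")[0][130:240,170:310]
cv2.imwrite("pics/g1.png",cv2.resize(np.hstack([a,b])[...,::-1],None,fx=2.8,fy=2.8,interpolation=2))
E
```

```text
t 4.2 [0.5399 0.1599 0.0713] F [ 0.7587 -0.3371  0.4227] w 0.0855521264526936 0.0
q [-0.2603  0.5901  0.2122  2.0793 -1.1868  0.7776  0.8274]
(array([ 0.0104, -0.0049,  0.0055]), array([ 0.0012,  0.0001, -0.0014]))
```

View pics/g1.png

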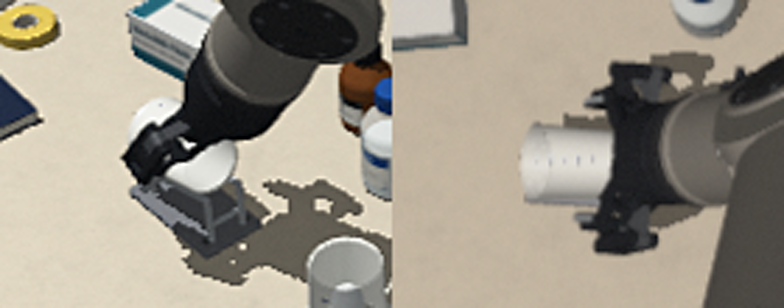

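The fingers straddle the beaker on both sides: the scene half shows them at about (170,140) and the top half at (640,100) and (640,240). I'm closing the gripper.

Emit:
servo_tool(commands=[[[0,0,0],[0,0,0]],[[0,0,0],[0,0,0]],[[0,0,0],[0,0,0]],[[0,0,0],[0,0,0]],[[0,0,0],[0,0,0]],[[0,0,0],[0,0,0]],[[0,0,0],[0,0,0]],[[0,0,0],[0,0,0]],[[0,0,0],[0,0,0]],[[0,0,0],[0,0,0]]], claw=1, squeeze=30)

```text
clock: 5.3
tcp_pos: [0.5387, 0.1613, 0.0719]
orientation: [-1.967, -1.801, -0.612]
contact_force: [-5.2, 2.3, 5.1]
grip_width: 0.0573
gripper_force: 31.5
```

```bash
python3 - <<'E'
from h import *
o=st();print(cmd(np.array(o["tcp_pos"])+[0,0,.16],RG))
E
```

```text
t 5.3 [0.5387 0.1613 0.0719] F [-5.1897  2.3479  5.1075] w 0.05730061452389591 31.49760899491085
q [-0.2608  0.589   0.2109  2.0803 -1.1868  0.7798  0.8275]
(array([ 0.3637, -0.0007, -0.5266]), array([-0.0004, -0.0015, -0.0007]))
```

Emit:
servo_tool(commands=[[[0.01,0,-0.014],[0,0,0]],[[0.025,0,-0.035],[0,0,0]],[[0.045,0,-0.066],[0,0,0]],[[0.08,0,-0.115],[0,0,0]],[[0.125,0,-0.18],[0,0,0]],[[0.17,0,-0.246],[0,0,0]],[[0.22,0,-0.316],[0,0,0]],[[0.27,0,-0.39],[0,0,0]],[[0.32,0,-0.46],[0,0,0]],[[0.35,0,-0.505],[0,0,0]],[[0.364,0,-0.526],[0,0,0]],[[0.364,0,-0.526],[0,0,0]],[[0.364,0,-0.526],[0,0,0]]])

```text
clock: 6.6
tcp_pos: [0.5395, 0.1605, 0.2309]
orientation: [-1.971, -1.801, -0.612]
contact_force: [-0.1, -0.6, -0.2]
grip_width: 0.0578
gripper_force: 32.2
```

```bash
cat >>h.py <<'E'
TH=45.0
def RP(az): # beaker mouth down, tool z dips 45 toward azimuth az; tool y at az+90
    return frame(Rz(az,90-TH),yv(az+90))
E
python3 - <<'E'
from h import *
st()
c=r.grab_frame("scene")[1];p=cloud("scene",c)
# mid orientations
for az in (-95,-60,-40,-20,0):
    print(az,cmd(np.array([.5,.05,.27]),RP(az)))
a=r.grab_frame("scene")[0][60:230,170:330]
cv2.imwrite("pics/l1.png",cv2.resize(a[...,::-1],None,fx=3,fy=3))
E
```

```text
t 6.6 [0.5395 0.1605 0.2309] F [-0.1146 -0.6247 -0.233 ] w 0.05782866722547541 32.17669272700235
q [-0.3704  0.3278  0.3365  2.0048 -0.9064  0.9601  0.4486]
-95 (array([-0.2854, -0.117 , -0.3873]), array([-0.0007, -0.883 , -0.0019]))
-60 (array([-0.2854, -0.117 , -0.3873]), array([-0.0393, -0.8534, -0.4211]))
-40 (array([-0.2854, -0.117 , -0.3873]), array([-0.0611, -0.8095, -0.6585]))
-20 (array([-0.2854, -0.117 , -0.3873]), array([-0.0827, -0.7451, -0.8928]))
0 (array([-0.2854, -0.117 , -0.3873]), array([-0.1038, -0.6589, -1.1227]))
```

View pics/l1.png

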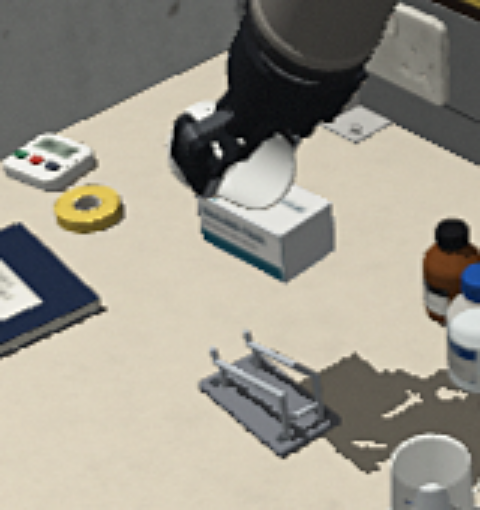

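The picture shows the beaker held at about (230,160) and the cradle empty at (270,390). Next comes the turn.

Emit:
servo_tool(commands=[[[-0.28,-0.12,-0.39],[-0.083,-0.745,-0.893]],[[-0.28,-0.12,-0.39],[-0.083,-0.745,-0.893]],[[-0.28,-0.12,-0.39],[-0.083,-0.745,-0.893]],[[-0.28,-0.12,-0.39],[-0.083,-0.745,-0.893]],[[-0.28,-0.12,-0.39],[-0.083,-0.745,-0.893]],[[-0.28,-0.12,-0.39],[-0.083,-0.745,-0.893]],[[-0.28,-0.12,-0.39],[-0.083,-0.745,-0.893]],[[-0.28,-0.12,-0.39],[-0.083,-0.745,-0.893]],[[-0.28,-0.12,-0.39],[-0.083,-0.745,-0.893]],[[-0.28,-0.12,-0.39],[-0.083,-0.745,-0.893]],[[-0.28,-0.12,-0.39],[-0.083,-0.745,-0.893]],[[-0.28,-0.12,-0.39],[-0.083,-0.745,-0.893]],[[-0.28,-0.12,-0.39],[-0.083,-0.745,-0.893]],[[-0.28,-0.12,-0.39],[-0.083,-0.745,-0.893]],[[-0.28,-0.12,-0.39],[-0.083,-0.745,-0.893]],[[-0.28,-0.12,-0.39],[-0.083,-0.745,-0.893]]])

```text
clock: 8.3
tcp_pos: [0.5001, 0.0507, 0.2722]
orientation: [0.412, 2.325, -0.168]
contact_force: [0.6, 0.1, -0.6]
grip_width: 0.0575
gripper_force: 32.8
```

```bash
python3 - <<'E'
from h import *
st()
print(cmd(np.array([.5545,-.215,.25]),RP(-20)))
E
```

```text
t 8.3 [0.5001 0.0507 0.2722] F [ 0.6235  0.1442 -0.6327] w 0.057520058125005116 32.75928312264867
q [-0.706  -0.0342  0.1089  2.4045  1.2465  0.6536 -0.3745]
(array([-0.3405, -0.9238,  0.464 ]), array([ 0.0004,  0.0005, -0.0014]))
```

Emit:
servo_tool(commands=[[[-0.06,-0.15,0.08],[0,0,0]],[[-0.12,-0.32,0.16],[0,0,0]],[[-0.18,-0.5,0.25],[0,0,0]],[[-0.25,-0.67,0.34],[0,0,0]],[[-0.31,-0.83,0.42],[0,0,0]],[[-0.34,-0.924,0.464],[0,0,0]],[[-0.34,-0.924,0.464],[0,0,0]],[[-0.34,-0.924,0.464],[0,0,0]],[[-0.34,-0.924,0.464],[0,0,0]]])

```text
clock: 9.2
tcp_pos: [0.553, -0.2029, 0.2492]
orientation: [0.405, 2.331, -0.181]
contact_force: [-0.3, 0.1, -1.5]
grip_width: 0.0573
gripper_force: 32.8
```

```bash
python3 - <<'E'
from h import *
st();print(cmd(np.array([.5545,-.215,.25]),RP(-20)))
ims=[]
for c in("scene","top"):
    im,d=r.grab_frame(c);np.save(c+"2.npy",d);np.save(c+"2i.npy",im);ims.append(im)
    print(c,[(np.round(x["uv"],1),round(x["confidence"],2)) for x in r.mark_of(c,"beaker")[:2]])
cv2.imwrite("pics/h2.png",np.hstack([cv2.resize(ims[0][130:310,300:480],None,fx=2.2,fy=2.2),cv2.resize(ims[1][110:290,330:510],None,fx=2.2,fy=2.2)])[...,::-1])
E
```

```text
t 9.2 [ 0.553  -0.2029  0.2492] F [-0.2587  0.1366 -1.4966] w 0.05730118191525042 32.76905829494822
q [ 0.5026  0.1274 -0.3405  2.3047  1.9231  0.1774 -0.4514]
(array([-0.0176, -0.0434,  0.0136]), array([-0.0041, -0.0013,  0.0048]))
scene [(array([396.7, 168. ]), 0.66)]
top [(array([424.8, 164.9]), 0.9)]
```

View pics/h2.png

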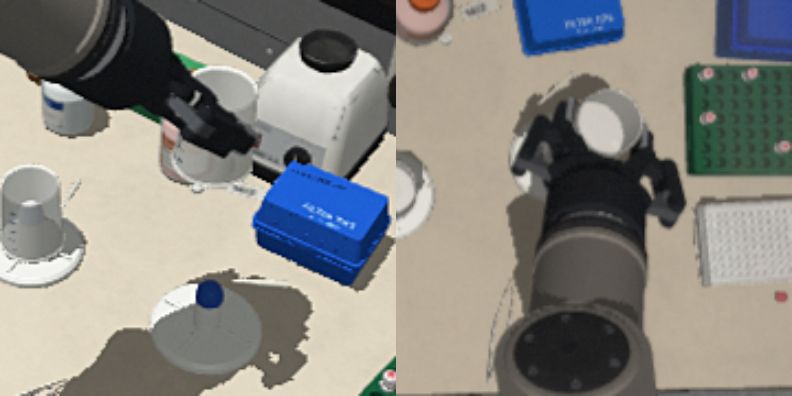

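The beaker is mouth down above the empty stand (scene tip at (208,293)). Joint 6 is at its lower limit, so I'll yaw about the beaker axis to get margin, and check that the beaker is upright.

```bash
python3 - <<'E'
from h import *
from scipy.optimize import least_squares
print(cmd(np.array([.5545,-.215,.22]),RP(-40)))
for c in("scene","top"):
    p=cloud(c,np.load(c+"2.npy"));im=np.load(c+"2i.npy").astype(int)
    m=(abs(p[...,0]-.56)<.06)&(abs(p[...,1]+.203)<.06)&(p[...,2]>.19)&(p[...,2]<.3)&(im.min(-1)>120)&(np.ptp(im,axis=-1)<40)
    b=p[m];print(c,len(b),b.min(0),b.max(0))
    t=b[b[:,2]>np.percentile(b[:,2],97)-.01] if c=="top" else b
    if c=="top":
        n=np.linalg.lstsq(np.c_[t[:,:2]-t[:,:2].mean(0),np.ones(len(t))],t[:,2],rcond=None)[0];print("bottom plane slope",n, t.mean(0))
    def f(v): 
        o=np.array([v[0],v[1],.25]);a=np.array([v[2],v[3],-1]);a/=np.linalg.norm(a);d=b-o;s=d@a
        return np.linalg.norm(d-s[:,None]*a,axis=1)-(.0288+.0676*s)
    q=least_squares(f,[.553,-.203,0,0],loss="soft_l1",f_scale=.002);print(q.x,np.median(abs(q.fun)))
E
```

```text
(array([ 0.0642, -0.0395,  0.0998]), array([ 0.1517, -0.0005,  0.1613]))
scene 952 [ 0.5206 -0.2387  0.1999] [ 0.5813 -0.1759  0.2989]
[ 0.548  -0.2019  0.2209 -0.0301] 0.0024561497780347663
top 642 [ 0.5268 -0.241   0.2497] [ 0.5808 -0.1788  0.2799]
bottom plane slope [-0.0033  0.0021  0.2753] [ 0.5544 -0.2044  0.2753]
[-4.9986 -3.2554 12.8663  7.0724] 0.0010067287734376873
```

Emit:
servo_tool(commands=[[[0.02,-0.012,0.03],[0.04,0,0.04]],[[0.04,-0.025,0.06],[0.09,0,0.09]],[[0.064,-0.04,0.1],[0.152,0,0.161]],[[0.064,-0.04,0.1],[0.152,0,0.161]],[[0.064,-0.04,0.1],[0.152,0,0.161]],[[0.064,-0.04,0.1],[0.152,0,0.161]],[[0.064,-0.04,0.1],[0.152,0,0.161]],[[0.064,-0.04,0.1],[0.152,0,0.161]]])

```text
clock: 10.2
tcp_pos: [0.5546, -0.2144, 0.2206]
orientation: [0.811, 2.239, -0.338]
contact_force: [0.6, 0.1, -0.4]
grip_width: 0.0572
gripper_force: 32.8
```

```bash
python3 - <<'E'
from h import *
st();print(cmd(np.array([.5545,-.215,.18]),RP(-40)))
E
```

```text
t 10.2 [ 0.5546 -0.2144  0.2206] F [ 0.6163  0.1136 -0.3891] w 0.057206693433988494 32.760856139849324
q [ 0.3556  0.2221 -0.3562  2.2831  1.6287  0.5277 -0.5381]
(array([ 0.114 , -0.0018,  0.1155]), array([0.0008, 0.0003, 0.0019]))
```

Emit:
servo_tool(commands=[[[0.04,0,0.04],[0,0,0]],[[0.085,0,0.085],[0,0,0]],[[0.13,0,0.13],[0,0,0]],[[0.17,0,0.17],[0,0,0]],[[0.2,0,0.2],[0,0,0]],[[0.226,0,0.226],[0,0,0]],[[0.226,0,0.226],[0,0,0]],[[0.226,0,0.226],[0,0,0]]])

```text
clock: 11.0
tcp_pos: [0.5547, -0.2143, 0.1403]
orientation: [0.811, 2.24, -0.337]
contact_force: [0.2, -0.8, 0.0]
grip_width: 0.0573
gripper_force: 32.8
```

```bash
python3 - <<'E'
from h import *
st();print(cmd(np.array([.5545,-.215,.07]),RP(-40)))
im,d=r.grab_frame("scene");i2,d2=r.grab_frame("top")
p=cloud("top",d2);m=(abs(p[...,0]-.5545)<.04)&(abs(p[...,1]+.215)<.04)&(p[...,2]>.13)&(i2.min(-1)>120)
b=p[m];z=np.percentile(b[:,2],90);t=b[abs(b[:,2]-z)<.008];print(z,t.mean(0),t.min(0),t.max(0),np.linalg.lstsq(np.c_[t[:,:2]-t[:,:2].mean(0),np.ones(len(t))],t[:,2],rcond=None)[0])
cv2.imwrite("pics/h3.png",np.hstack([cv2.resize(im[150:330,300:480],None,fx=2.2,fy=2.2),cv2.resize(i2[110:290,330:510],None,fx=2.2,fy=2.2)])[...,::-1])
E
```

```text
t 11.0 [ 0.5547 -0.2143  0.1403] F [ 0.1867 -0.8455  0.0155] w 0.0573375622841591 32.76051003377475
q [ 0.3689  0.4014 -0.3871  2.3283  1.9615  0.6338 -0.8885]
(array([ 0.198 , -0.0024,  0.1998]), array([ 0.0006, -0.0003,  0.0018]))
0.16910971066359443 [ 0.5571 -0.2122  0.1669] [ 0.5303 -0.2409  0.1625] [ 0.5824 -0.1864  0.1717] [0.0064 0.0133 0.1669]
```

View pics/h3.png

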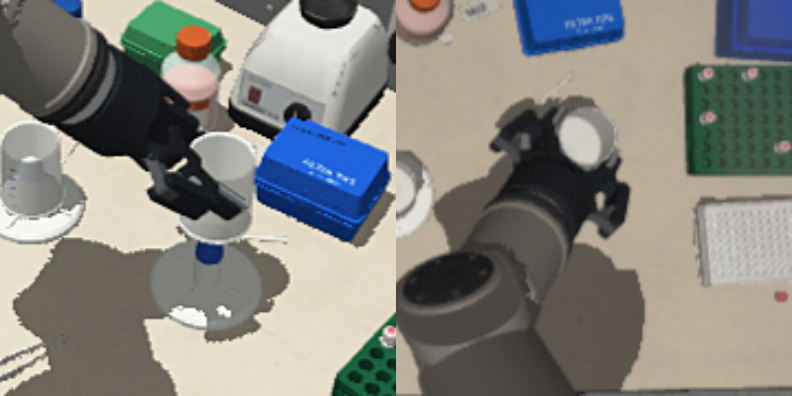

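The beaker sits centred over the peg in the scene view (blue tip at (208,250)), about 2 mm off axis. I'm lowering it.

Emit:
servo_tool(commands=[[[0.02,0,0.02],[0,0,0]],[[0.04,0,0.04],[0,0,0]],[[0.06,0,0.06],[0,0,0]],[[0.08,0,0.08],[0,0,0]],[[0.1,0,0.1],[0,0,0]],[[0.12,0,0.12],[0,0,0]],[[0.14,0,0.14],[0,0,0]],[[0.16,0,0.16],[0,0,0]],[[0.175,0,0.176],[0,0,0]],[[0.19,0,0.191],[0,0,0]],[[0.197,0,0.199],[0,0,0]],[[0.197,0,0.199],[0,0,0]],[[0.197,0,0.199],[0,0,0]]])

```text
clock: 12.4
tcp_pos: [0.5551, -0.2141, 0.0702]
orientation: [0.811, 2.24, -0.337]
contact_force: [0.4, -0.9, -1.6]
grip_width: 0.0573
gripper_force: 32.8
```

```bash
python3 - <<'E'
from h import *
st();print(cmd(np.array([.5545,-.215,.06]),RP(-40)))
E
```

```text
t 12.4 [ 0.5551 -0.2141  0.0702] F [ 0.3832 -0.8526 -1.5665] w 0.05728139443478993 32.76501554059763
q [ 0.3884  0.5805 -0.4154  2.3401  2.1582  0.7705 -1.0802]
(array([ 0.0287, -0.0044,  0.0292]), array([ 0.0009, -0.0001,  0.0019]))
```

Now about 1 mm per row, down 8 mm, watching the force.

Emit:
servo_tool(commands=[[[0.003,0,0.003],[0,0,0]],[[0.006,0,0.006],[0,0,0]],[[0.009,0,0.009],[0,0,0]],[[0.012,0,0.012],[0,0,0]],[[0.015,0,0.015],[0,0,0]],[[0.018,0,0.018],[0,0,0]],[[0.02,0,0.02],[0,0,0]],[[0.0225,0,0.0225],[0,0,0]],[[0.0225,0,0.0225],[0,0,0]],[[0.0225,0,0.0225],[0,0,0]]])

```text
clock: 13.4
tcp_pos: [0.5551, -0.2141, 0.0622]
orientation: [0.811, 2.24, -0.337]
contact_force: [-0.1, -0.4, -0.4]
grip_width: 0.0572
gripper_force: 32.8
```

Emit:
servo_tool(commands=[[[0.0014,0,0.0014],[0,0,0]],[[0.0014,0,0.0014],[0,0,0]],[[0.0028,0,0.0028],[0,0,0]],[[0.0028,0,0.0028],[0,0,0]],[[0.0042,0,0.0042],[0,0,0]],[[0.0042,0,0.0042],[0,0,0]],[[0.0042,0,0.0042],[0,0,0]]])

```text
clock: 14.1
tcp_pos: [0.5554, -0.2143, 0.0616]
orientation: [0.81, 2.238, -0.338]
contact_force: [-4.6, 1.4, 8.8]
grip_width: 0.0571
gripper_force: 33.9
```

```bash
python3 - <<'E'
from h import *
st()
im,d=r.grab_frame("scene");i2,d2=r.grab_frame("top")
for y0,x0 in((-.2143,.5555),(-.03,.517)):
    p=cloud("top",d2);m=(abs(p[...,0]-x0)<.04)&(abs(p[...,1]-y0)<.04)&(p[...,2]>.075)&(p[...,2]<.1)&(i2.min(-1)>120)
    b=p[m];z=np.median(b[:,2]);t=b[abs(b[:,2]-z)<.006];print(len(t),z,t.mean(0),t.min(0),t.max(0),np.linalg.lstsq(np.c_[t[:,:2]-t[:,:2].mean(0),np.ones(len(t))],t[:,2],rcond=None)[0])
cv2.imwrite("pics/h4.png",np.hstack([cv2.resize(im[190:330,330:470],None,fx=2.8,fy=2.8),cv2.resize(i2[110:250,330:470],None,fx=2.8,fy=2.8)])[...,::-1])
E
```

```text
t 14.1 [ 0.5554 -0.2143  0.0616] F [-4.5647  1.4048  8.8292] w 0.057128192998734006 33.90236740008447
q [ 0.3902  0.6043 -0.4178  2.3401  2.1797  0.791  -1.0997]
452 0.0879352510799769 [ 0.5577 -0.2125  0.088 ] [ 0.5305 -0.2393  0.0821] [ 0.5842 -0.1867  0.0934] [0.0025 0.0192 0.088 ]
475 0.08832223447967802 [ 0.5201 -0.0292  0.0883] [ 0.4933 -0.0551  0.0824] [ 0.547  -0.0037  0.0936] [ 0.     -0.0027  0.0883]
```

View pics/h4.png

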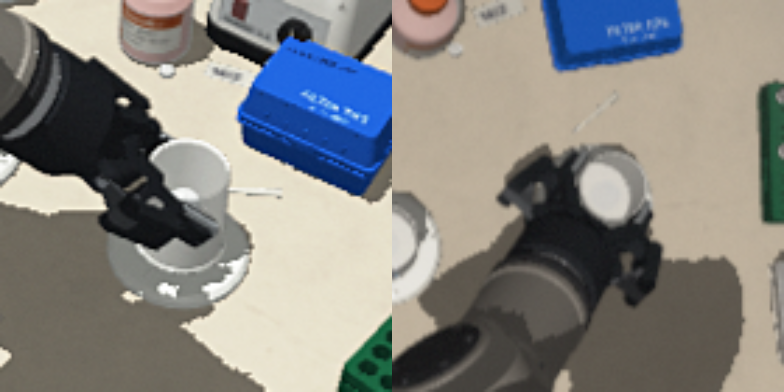

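```bash
python3 - <<'E'
from h import *
r0=R.from_rotvec(r.get_obs()["orientation"]);print(r0.inv().apply([-.019,0.0025,0])/(np.pi/2))
E
```

```text
[ 0.0073 -0.0065 -0.0073]
```

Emit:
servo_tool(commands=[[[0,0,0],[0.0035,-0.003,-0.0035]],[[0,0,0],[0.007,-0.006,-0.007]],[[0,0,0],[0.007,-0.006,-0.007]],[[0,0,0],[0.007,-0.006,-0.007]]])

```text
clock: 14.6
tcp_pos: [0.5556, -0.2137, 0.0616]
orientation: [0.8, 2.235, -0.358]
contact_force: [-3.8, 2.7, 9.0]
grip_width: 0.0574
gripper_force: 33.9
```

```bash
python3 - <<'E'
from h import *
st();d2=0
A=[]
for k in range(3):
    i2,d2=r.grab_frame("top");p=cloud("top",d2);m=(abs(p[...,0]-.5577)<.022)&(abs(p[...,1]+.2125)<.022)&(p[...,2]>.075)&(p[...,2]<.1)&(i2.min(-1)>120)
    t=p[m];A.append(np.linalg.lstsq(np.c_[t[:,:2]-t[:,:2].mean(0),np.ones(len(t))],t[:,2],rcond=None)[0])
print(np.array(A))
E
```

```text
t 14.6 [ 0.5556 -0.2137  0.0616] F [-3.7556  2.7485  8.9702] w 0.05740109964085519 33.94886829652062
q [ 0.3763  0.6089 -0.414   2.3405  2.1693  0.8094 -1.0914]
[[ 0.0004 -0.0066  0.0879]
 [-0.      0.0092  0.088 ]
 [-0.0031 -0.0124  0.0878]]
```

The bottom is now level at z 0.088, the same as the beaker already drying, with about 9 N on the foot. Releasing.

Emit:
servo_tool(commands=[[[0,0,0],[0,0,0]],[[0,0,0],[0,0,0]],[[0,0,0],[0,0,0]],[[0,0,0],[0,0,0]],[[0,0,0],[0,0,0]],[[0,0,0],[0,0,0]],[[0,0,0],[0,0,0]],[[0,0,0],[0,0,0]]], claw=0)

```text
clock: 15.55
tcp_pos: [0.555, -0.2141, 0.0607]
orientation: [0.801, 2.237, -0.358]
contact_force: [0.2, -0.0, 0.4]
grip_width: 0.0854
gripper_force: 0.0
```

Retreating straight back along the tool's axis.

Emit:
servo_tool(commands=[[[0,0,-0.03],[0,0,0]],[[0,0,-0.07],[0,0,0]],[[0,0,-0.12],[0,0,0]],[[0,0,-0.18],[0,0,0]],[[0,0,-0.24],[0,0,0]],[[0,0,-0.3],[0,0,0]],[[0,0,-0.36],[0,0,0]],[[0,0,-0.42],[0,0,0]],[[0,0,-0.46],[0,0,0]],[[0,0,-0.46],[0,0,0]],[[0,0,-0.46],[0,0,0]]])

```text
clock: 16.65
tcp_pos: [0.4925, -0.1603, 0.1419]
orientation: [0.807, 2.236, -0.352]
contact_force: [-0.2, -0.3, 0.1]
grip_width: 0.0854
gripper_force: 0.0
```

```bash
python3 - <<'E'
from h import *
st()
im,d=r.grab_frame("scene");i2,d2=r.grab_frame("top")
for y0,x0 in((-.2125,.5577),(-.0292,.5201)):
    p=cloud("top",d2);m=(abs(p[...,0]-x0)<.03)&(abs(p[...,1]-y0)<.03)&(p[...,2]>.082)&(p[...,2]<.094)
    t=p[m];print(len(t),t.mean(0),t.min(0),t.max(0),np.linalg.lstsq(np.c_[t[:,:2]-t[:,:2].mean(0),np.ones(len(t))],t[:,2],rcond=None)[0][:2])
cv2.imwrite("pics/end.png",np.hstack([cv2.resize(im[180:320,280:460],None,fx=2.2,fy=2.2),cv2.resize(i2[120:260,290:470],None,fx=2.2,fy=2.2)])[...,::-1])
E
```

```text
t 16.65 [ 0.4925 -0.1603  0.1419] F [-0.1981 -0.321   0.0816] w 0.0854022299588725 0.0
q [ 0.9691  0.6971 -1.3181  2.436   1.8507  1.2159 -0.7113]
486 [ 0.5569 -0.2113  0.0881] [ 0.53   -0.2388  0.0826] [ 0.5845 -0.1846  0.0935] [-0.0038 -0.0176]
478 [ 0.5204 -0.0292  0.0881] [ 0.4934 -0.0551  0.082 ] [ 0.5474 -0.0037  0.0935] [0.0018 0.0038]
```

View pics/end.png

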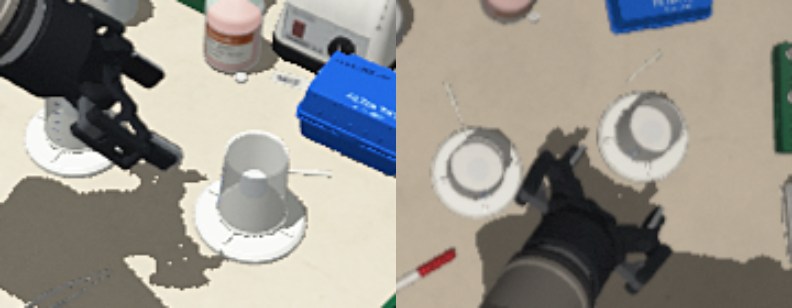

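```bash
python3 - <<'E'
from h import *
S={0:[],1:[]}
for k in range(8):
    d2=r.grab_frame("top")[1];p=cloud("top",d2)
    for i,(y0,x0) in enumerate(((-.2115,.557),(-.0292,.5201))):
        m=(np.hypot(p[...,0]-x0,p[...,1]-y0)<.02)&(p[...,2]>.075)&(p[...,2]<.1);t=p[m]
        S[i].append(np.linalg.lstsq(np.c_[t[:,:2]-t[:,:2].mean(0),np.ones(len(t))],t[:,2],rcond=None)[0])
for i in S: print(np.mean(S[i],0),np.std(S[i],0)/8**.5)
E
```

```text
[ 0.0065 -0.0059  0.0883] [0.0017 0.0037 0.0001]
[-0.0077  0.01    0.0884] [0.0032 0.0057 0.    ]
```

The beaker sits level at the same height as the one already drying, and the gripper is clear of it. Handing in.

```bash
python3 -c "
from h import *
print(r.hand_in())"
```

```text
the job is handed in; nothing more can be done
None
```

The rinsed beaker now stands mouth down over the peg of the empty stand, its rim flat on the foot before I let go; the other beaker was not disturbed, and the job is handed in (about 17 s of the 51 s allowed).

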